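Clip the portion collar onto a sauce pump

TASK

The sauce dispenser is giving too much per stroke. Take the taller of the two black open collars by its upright grip and slide it sideways, gap first, onto the dispenser's plunger rod below the knob until the rod is fully home inside the collar; leave it sitting flat on the dispenser's lid. Leave the low collar lying where it is.

Things in the scene. Friction and masses are not known exactly. Their poses are not given: they have to be found in the camera images.
- tall_collar_grip (a point): grasp point of the tall collar (black plastic, 0.12 kg, lying flat): middle of its upright finger grip, 75 mm above the collar's underside. The grip is a plate 30 mm long (x), 12 mm thick (y), its top 90 mm above the underside; a web 20 mm wide, 10 mm high joins its foot to the back of the C-shaped ring. x runs from the grip to the ring and its gap, y across the gap, z up
- tall_collar_ring (a point): axis of the tall collar's ring, at its underside: 62 mm along +x and 75 mm below the grasp point; same axes. From above the ring is a C, 60 mm outer and 36 mm inner diameter, 36 mm high, with a 30 mm wide gap facing +x
- low_collar_ring (a point): axis, at the underside, of the low collar's ring: the same black shape, but the ring is only 12 mm high and the top of its grip 66 mm above the underside. Same axes. Not to be used or moved
- rod_foot (a point): foot of the dispenser's plunger rod, at the centre of the flat round steel lid (156 mm diameter, its top 55 mm above the worktop). The upright steel rod is 10 mm in diameter, bare for 75 mm above the lid. Everything on the dispenser is fixed. +x points to the spout, a 12 mm pipe rising from the lid 58 mm from the rod, 57 mm high, leading outwards; the other sides are clear
- knob_top (a point): top centre of the round black knob on the plunger rod, 93 mm above the lid; the knob is 44 mm across and 18 mm high, too wide for the collar to pass over
Not all that is in view belongs to the job. Leave any yellow look-alike of the part that bears tall_collar_grip alone.

How it is judged:
By the outcome, as a careful person would: the job done as asked, in the order asked, and still so for the second after the job is handed in, with the robot touching nothing.
It also fails if it takes over 45 s, if anything falls off the work surface, if the arm or the gripper's body presses on something with over 40 N, if the wrist force passes 120 N, or if a joint passes its speed limit or range.

ROBOT

A 6-joint arm with a two-finger parallel gripper is mounted at the origin on a cart in front of the work surface, level with it; the furniture and walls round the work are solid. World frame = base frame: x ahead of the robot, y to its left, z up, the work surface at z = 0. Lengths are in m, angles in degrees, forces in N, time in s.
With the tool pointing down it reaches from about 0.35 to 0.875 m from the base axis. Payload 4.2 kg.
Tool frame: the origin (TCP) lies between the finger pads; the fingertips stand 14 mm ahead of it and the grasp point (between the pads) lies 5 mm behind it (ctrl.tips_ahead is the distance from the TCP to the fingertips, in m); x points along the fingers, z is the direction in which the jaws open and shut, and the axes are right-handed (so a half turn about x gives the same grasp; the last joint's range is limited). The gripper opens to 87 mm and grips with 3 to 60 N. Pads are 19 mm wide; open, the fingers measure 117 mm over their backs; the gripper's body (75 mm by 190 mm) begins 51 mm behind the grasp point.
Start: joints at [85.119, 22.042, 0.453, 0, -68.411, -14.817], TCP at [0.211, 0.588, 0.237] pointing down, gripper open.
Joint ranges: [-179.83, 179.83], [-69.29, 118.12], [-61.27, 80.66], [-181.25, 117.63], [-171.15, -9.14], [-177.46, 177.46]. Speed limits (degrees/s): [159.86, 159.86, 180, 180, 180, 180].

INTERFACE

Orientations are given as [roll, pitch, yaw] about the fixed x, y, z axes, in that order (R = Rz(yaw) Ry(pitch) Rx(roll)).
In Python, from station import get_obs, eyes, ctrl gives the robot as it stands.
- The arm moves only by the tool drive_tool, never from a script. Its arguments are lists of equal length, an entry for each row: "twist": the turn, a rotation vector about the tool's x, y, z in degrees, a list of three; "travel": the shift along the tool's x, y, z in cm, a list of three; "gripper": the closure, from 0 (fully open) to 1 (shut). A call has 1 to 8 rows; each row shifts and turns the commanded pose from where the row before left it, along the tool's axes as they then stand; what a row does not reach is not made up. A row lasts 1/8 s, in which the tool goes at most 62.5 mm and 10.7 degrees, less where a joint would pass 70% of its speed; a pose out of reach is approached as far as the arm can. A call is refused whole if a number of a shift passes 6.25 or a number of a turn 10.7, either way. A call with a gripper value outside its range is refused whole. The fingers move at their own pace and stop on an object; the grip force is fixed at half the most. Time passes only in rows, so rows that do not move let the fingers close. It gives the time, the measured TCP pose, the force and the opening at its end, in the units of the state.
- get_obs(): the state, without advancing time (a new reading comes with each control period).
- eyes.snapshot(name): name is "scene" or "side" or "wrist"; returns the picture (420x560x3 uint8, blue, green, red); there is no depth.
- eyes.get_calibration(name): a dict with "camera_matrix" (3x3 intrinsics, pixels), "T" (4x4, takes a point from camera to world coordinates); the wrist camera has in their place "hand_eye" (4x4, takes a point from camera to tool coordinates, whose origin is the TCP and whose axes are the tool frame's). Camera axes: x right, y down, z forward; pixel columns grow to the right and rows downward; lengths in m; the calibration is good to about 2 mm. A picture is of the moment at which its call begins: read the wrist's pose just before it. get_calibration takes no time and is no camera call.
- ctrl.finish_job(): hands the job in, once; it reports no verdict.
The state is a dict: "time": time; "joint_positions": joint angles; "qvel": joint speeds; "effort": joint torques, N m; "tool_pos": TCP position; "tool_rot": TCP orientation; "ft_force": force on the tool from outside, world axes, zero at the start; "ft_torque": the same for the moment, N m; "opening": finger opening in m.
Only numpy, scipy, OpenCV 4.12 (cv2) and the standard library are available. Lean on these libraries where they do the work, as an engineer would, in place of code of your own. Each camera call takes 0.05 s, during which the arm holds its last target.

## Working session

There is one attempt and no reset: what is moved stays moved. The work goes in short steps, Python scripts to look and compute and a tool call to move; the robot and the scene stay as the last step left them, time stands still between calls to the robot, and variables do not carry over. Pictures are saved under pics/ and viewed, and the job is handed in when it is done.

Besides the shell and the picture viewer there is one more tool, called after ">>>" by a JSON object that holds its "fn" and its "kwargs", one argument or row to a line. drive_tool: Moves the arm, as the interface text tells. Its arguments: {"type":"object","properties":{"twist":{"type":"array","items":{"type":"array","items":{"type":"number"}}},"travel":{"type":"array","items":{"type":"array","items":{"type":"number"}}},"gripper":{"type":"array","items":{"type":"number"}}},"required":["twist","travel","gripper"]}

```bash
ls; mkdir -p pics
python3 - <<'E'
from station import get_obs, eyes, ctrl
import cv2, numpy as np
np.set_printoptions(precision=4,suppress=True)
o=get_obs(); print(o)
for n in ["scene","side","wrist"]:
    c=eyes.get_calibration(n); print(n,c)
    cv2.imwrite(f"pics/{n}0.png",eyes.snapshot(n))
E
```

```text
pics
{'time': 0.0, 'joint_positions': array([ 85.1182,  22.0892,   0.3794,  -0.0277, -68.4089, -14.817 ]), 'qvel': array([ 0.0612,  0.0155, -0.0864, -0.0057, -0.0446,  0.0517]), 'effort': array([  0.0012, -39.0663,  18.7405,   4.2197,   0.011 ,  -0.0002]), 'tool_pos': array([0.2105, 0.5879, 0.2355]), 'tool_rot': array([   2.598 ,   89.8785, -107.111 ]), 'ft_force': array([-0.6   ,  0.3489, -0.5481]), 'ft_torque': array([ 0.0201, -0.0114,  0.0118]), 'opening': 0.08712882524690481}
scene {'camera_matrix': array([[416.9996,   0.    , 276.1109],
       [  0.    , 416.9996, 205.4232],
       [  0.    ,   0.    ,   1.    ]]), 'T': array([[ 0.4682, -0.596 ,  0.6524, -0.0213],
       [-0.8835, -0.3279,  0.3345, -0.2899],
       [ 0.0146, -0.733 , -0.6801,  0.6841],
       [ 0.    ,  0.    ,  0.    ,  1.    ]])}
side {'camera_matrix': array([[511.8013,   0.    , 269.7927],
       [  0.    , 511.8013, 204.2469],
       [  0.    ,   0.    ,   1.    ]]), 'T': array([[-0.9993,  0.006 , -0.0365,  0.5649],
       [ 0.0339,  0.5436, -0.8387,  0.9292],
       [ 0.0148, -0.8393, -0.5434,  0.7316],
       [ 0.    ,  0.    ,  0.    ,  1.    ]])}
wrist {'camera_matrix': array([[301.8815,   0.    , 280.73  ],
       [  0.    , 301.8815, 206.0811],
       [  0.    ,   0.    ,   1.    ]]), 'hand_eye': array([[-0.    , -0.2459,  0.9693, -0.148 ],
       [ 0.0001, -0.9693, -0.2459,  0.066 ],
       [ 1.    ,  0.0001,  0.    ,  0.0014],
       [ 0.    ,  0.    ,  0.    ,  1.    ]])}
```

View pics/scene0.png

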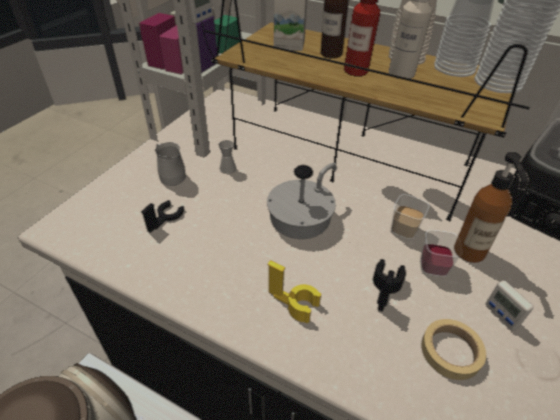

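View pics/side0.png

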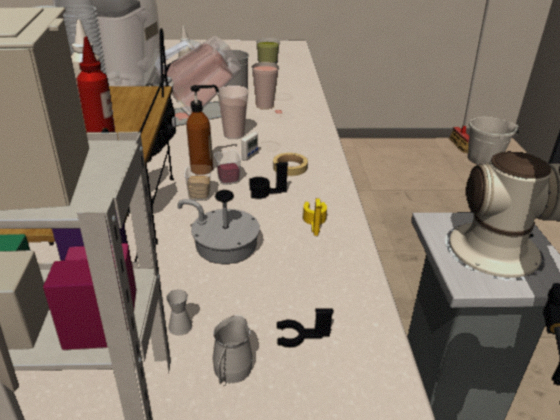

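View pics/wrist0.png

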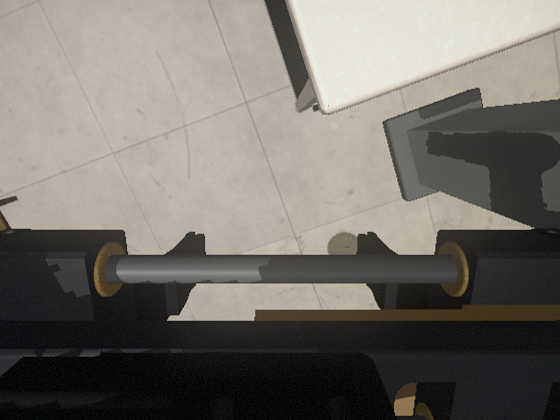

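The scene view has two black collars, at about (163,215) and (389,283), and a yellow look-alike at (293,292), which I'll leave alone. In the side view the black ones are at (305,328) and (268,184). I'll enlarge both to tell the tall one from the low one.

Run:
```python
import cv2, numpy as np
s=cv2.imread("pics/scene0.png"); d=cv2.imread("pics/side0.png")
def crop(i,x,y,w,h): return cv2.resize(i[y:y+h,x:x+w],(400,300),interpolation=cv2.INTER_CUBIC)
a=np.hstack([crop(s,130,185,80,60),crop(s,350,250,80,60)])
b=np.hstack([crop(d,265,297,80,60),crop(d,235,153,80,60)])
im=np.vstack([a,b]); im=np.clip(im.astype(float)*1.7,0,255).astype(np.uint8)
cv2.imwrite("pics/crop1.png",im)
```

```text
(no output)
```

View pics/crop1.png

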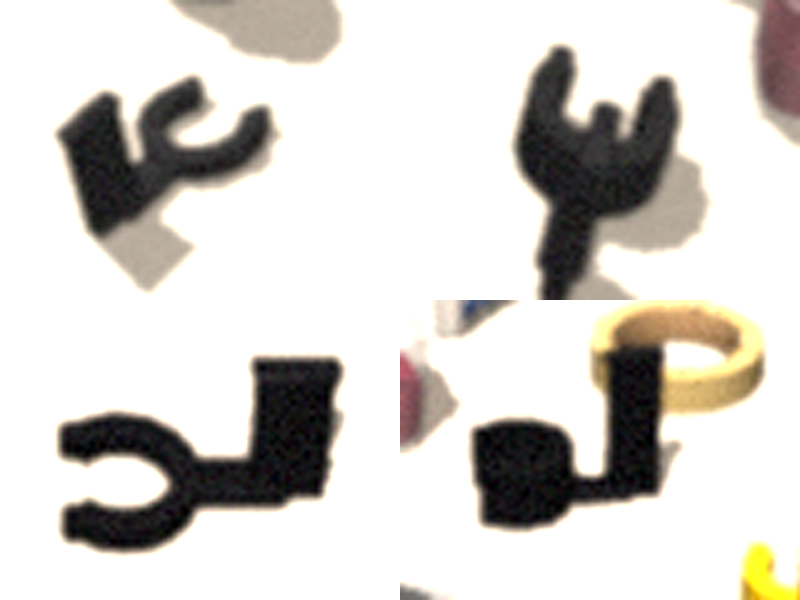

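The tall collar is the one at scene (389,283) and side (268,184): its ring is a thick cylinder and its grip is taller. The other, at scene (163,215), has a thin flat ring. Next I'll locate the knob, rod, grip and ring.

```bash
cat > h.py <<'E'
from station import get_obs, eyes, ctrl
import cv2, numpy as np
from scipy.spatial.transform import Rotation as R
np.set_printoptions(precision=4,suppress=True)
def pose(o=None):
    o=o or get_obs(); T=np.eye(4); T[:3,:3]=R.from_euler('xyz',o['tool_rot'],degrees=True).as_matrix(); T[:3,3]=o['tool_pos']; return T
def cam(n,T=None):
    c=eyes.get_calibration(n)
    return c['camera_matrix'], (c['T'] if n!='wrist' else (pose() if T is None else T)@c['hand_eye'])
def ray(n,uv,T=None):
    K,C=cam(n,T); d=C[:3,:3]@np.linalg.inv(K)@np.array([*uv,1.]); return C[:3,3],d/np.linalg.norm(d)
def plane(n,uv,z,T=None):
    p,d=ray(n,uv,T); return p+d*(z-p[2])/d[2]
def two(rs):
    A=0;b=0
    for p,d in rs:
        M=np.eye(3)-np.outer(d,d); A=A+M; b=b+M@p
    return np.linalg.solve(A,b)
def proj(n,P,T=None):
    K,C=cam(n,T); q=np.linalg.inv(C)@np.append(P,1); u=K@q[:3]; return u[:2]/u[2]
E
python3 - <<'E'
from h import *
s=cv2.imread("pics/scene0.png"); d=cv2.imread("pics/side0.png")
def blobs(im,x,y,w,h,t):
    m=(im[y:y+h,x:x+w].max(2)<t).astype(np.uint8)
    n,l,st,ce=cv2.connectedComponentsWithStats(m)
    for k in range(1,n):
        if st[k,4]>20: print(st[k][:4]+[x,y,0,0],st[k,4],ce[k]+[x,y])
for t in (40,55,70):
    print(t,'scene knob'); blobs(s,285,155,40,35,t); print('side knob'); blobs(d,205,180,40,30,t)
    print('scene col'); blobs(s,360,250,60,65,t); print('side col'); blobs(d,240,155,55,50,t)
print('knob',two([ray('scene',(304,172.5)),ray('side',(225,196.5))]))
print('gripTop',two([ray('scene',(391,272)),ray('side',(282,163.5))]), plane('scene',(391,272),.09), plane('side',(282,163.5),.09))
def sheet(im,x,y,w,h):
    return cv2.resize(np.clip(im[y:y+h,x:x+w].astype(float)*2.5,0,255).astype(np.uint8),None,fx=6,fy=6,interpolation=cv2.INTER_CUBIC)
a=sheet(s,360,252,62,62);b=sheet(d,236,152,62,62)
cv2.imwrite('pics/c2.png',np.hstack([a,b]))
a=sheet(s,262,155,62,62);b=sheet(d,194,180,62,62)
a=cv2.resize(s[150:250,250:350],(400,400)); b=cv2.resize(d[170:270,175:275],(400,400))
cv2.imwrite('pics/c3.png',np.hstack([a,b]))
E
```

```text
40 scene knob
[295 166  17  13] 156 [303.0962 171.6603]
side knob
[216 191  17  12] 149 [224.0067 195.7718]
scene col
[374 260  31  51] 669 [387.0359 283.4126]
side col
[250 162  37  36] 646 [269.3591 182.7337]
55 scene knob
[295 166  17  13] 172 [303.     171.7093]
side knob
[216 190  17  14] 161 [223.9317 195.7329]
scene col
[374 260  31  51] 734 [387.1853 283.4128]
side col
[250 162  37  36] 683 [269.5227 182.7526]
70 scene knob
[295 166  17  15] 184 [302.9728 171.8478]
side knob
[215 190  18  18] 177 [223.8927 196.113 ]
scene col
[373 260  32  51] 796 [387.2399 283.2588]
side col
[250 161  38  38] 718 [269.4958 182.6616]
knob [ 0.6226 -0.0239  0.1357]
gripTop [ 0.4859 -0.2596  0.0922] [ 0.4928 -0.2609  0.09  ] [ 0.483  -0.2578  0.09  ]
```

View pics/c2.png

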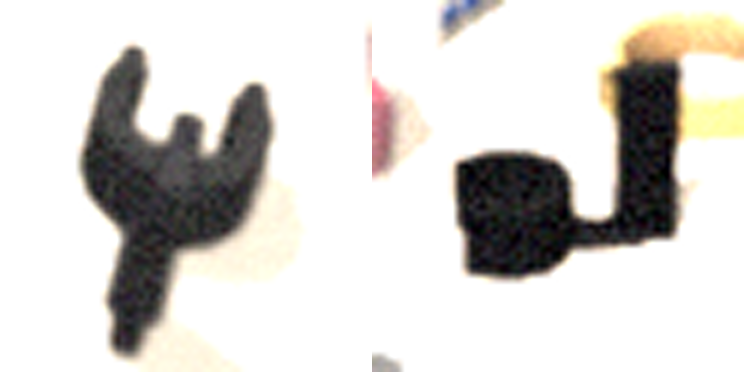

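View pics/c3.png

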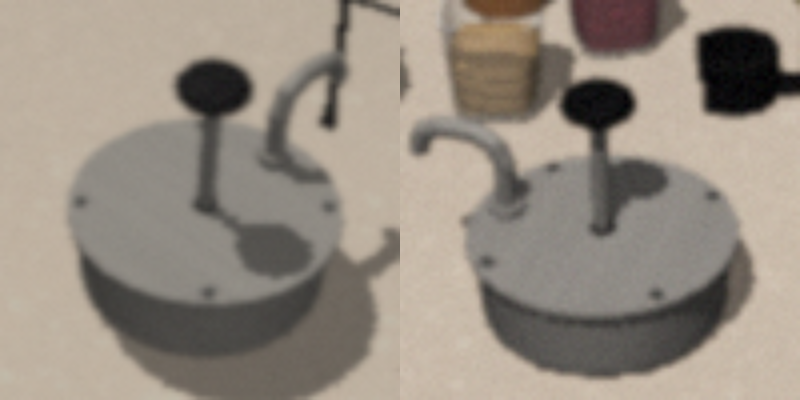

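Run:
```python
from h import *
def both(name,a,b,z):
    print(name,plane('scene',a,z),plane('side',b,z),two([ray('scene',a),ray('side',b)]))
both('foot',(301.5,201.5),(225,227.3),.055)
both('spout',(318,189),(202,222.),.055)
both('knobc',(303,171.7),(224,195.8),.140)
both('grip',(391,271.5),(283.5,163.2),.09)
# ring base/top
both('ringtop',(389.,277),(258.,179.5),.036)
both('gripfoot',(381,308),(284,190),.0)
T=pose();print(T)
print('wristcam axis',(T@eyes.get_calibration('wrist')['hand_eye']))
```

```text
foot [ 0.6211 -0.0243  0.055 ] [ 0.6244 -0.0199  0.055 ] [ 0.6244 -0.0232  0.0523]
spout [ 0.6787 -0.0394  0.055 ] [ 0.6781 -0.0415  0.055 ] [ 0.6778 -0.0399  0.056 ]
knobc [ 0.6202 -0.023   0.14  ] [ 0.6238 -0.0187  0.14  ] [ 0.6237 -0.0218  0.1376]
grip [ 0.4939 -0.2606  0.09  ] [ 0.479  -0.2594  0.09  ] [ 0.4831 -0.2589  0.0947]
ringtop [ 0.5257 -0.2584  0.036 ] [ 0.5459 -0.2675  0.036 ] [ 0.5395 -0.2611  0.0326]
gripfoot [ 0.4766 -0.2647  0.    ] [ 0.4743 -0.2714  0.    ] [ 0.4744 -0.2649  0.0037]
[[-0.0004  0.9414 -0.3372  0.2105]
 [-0.0016 -0.3372 -0.9414  0.588 ]
 [-1.      0.0001  0.0017  0.2357]
 [ 0.      0.      0.      1.    ]]
wristcam axis [[-0.3371 -0.9125 -0.2319  0.2722]
 [-0.9415  0.3271  0.0813  0.5647]
 [ 0.0017  0.2457 -0.9693  0.3838]
 [ 0.      0.      0.      1.    ]]
```

Rod foot is about (0.622,-0.021), with the spout at about -17° from +x. The tall collar's grip is about (0.483,-0.26), and its ring and gap face roughly +x, so it can be inserted along +x. I'll move above the collar for a wrist view.

>>> {"fn": "drive_tool", "kwargs": {
  "twist": [
    [0, 0, 0],
    [0, 0, 0],
    [0, 0, 0],
    [0, 0, 0],
    [0, 0, 0],
    [0, 0, 0],
    [0, 0, 0],
    [0, 0, 0]
  ],
  "travel": [
    [0, 3.4, 4.4],
    [0, 3.4, 4.4],
    [0, 3.4, 4.4],
    [0, 3.4, 4.4],
    [0, 3.4, 4.4],
    [0, 3.4, 4.4],
    [0, 3.4, 4.4],
    [0, 3.4, 4.4]
  ],
  "gripper": [0, 0, 0, 0, 0, 0, 0, 0]
}}

```text
time: 1.15
tool_pos: [0.3481, 0.1636, 0.2367]
tool_rot: [157.2, 90.0, 47.5]
ft_force: [0.7, -0.4, -0.1]
opening: 0.0871
```

>>> {"fn": "drive_tool", "kwargs": {
  "twist": [
    [0, 0, 0],
    [0, 0, 0],
    [0, 0, 0],
    [0, 0, 0],
    [0, 0, 0],
    [0, 0, 0],
    [0, 0, 0],
    [0, 0, 0]
  ],
  "travel": [
    [0, 3.4, 4.4],
    [0, 3.4, 4.4],
    [0, 3.4, 4.4],
    [0, 3.4, 4.4],
    [0, 3.4, 4.4],
    [0, 3.4, 4.4],
    [0, 3.4, 4.4],
    [0, 3.4, 4.4]
  ],
  "gripper": [0, 0, 0, 0, 0, 0, 0, 0]
}}

```text
time: 2.15
tool_pos: [0.4857, -0.2597, 0.2363]
tool_rot: [-104.3, 90.0, 145.9]
ft_force: [1.2, -0.1, 0.8]
opening: 0.0866
```

>>> {"fn": "drive_tool", "kwargs": {
  "twist": [
    [-8.5, 0, 0],
    [-8.5, 0, 0],
    [0, 0, 0],
    [0, 0, 0]
  ],
  "travel": [
    [0, 0, 0],
    [0, 0, 0],
    [0, 0, 0],
    [0, 0, 0]
  ],
  "gripper": [0, 0, 0, 0]
}}

```text
time: 2.65
tool_pos: [0.4854, -0.2576, 0.2365]
tool_rot: [-105.2, 90.0, 162.0]
ft_force: [0.3, 0.2, 0.3]
opening: 0.0873
```

Run:
```python
from h import *
T=pose(); np.save('T1.npy',T); im=eyes.snapshot('wrist'); cv2.imwrite('pics/w1.png',im); print(T, get_obs()['joint_positions'])
cv2.imwrite('pics/w1b.png',np.clip(im.astype(float)*2,0,255).astype(np.uint8))
```

```text
[[-0.0002  0.9988 -0.0489  0.4854]
 [ 0.0001 -0.0489 -0.9988 -0.2576]
 [-1.     -0.0002 -0.0001  0.2365]
 [ 0.      0.      0.      1.    ]] [-11.0409  14.7074 -10.2503  -0.0014 -65.0469  98.2706]
```

View pics/w1b.png

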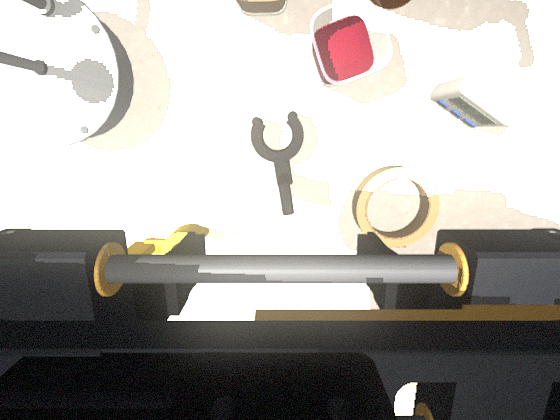

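The wrist view shows the tall collar's ring centred near (277,137) with its gap facing up in the image (+x). The grip plate is at about (286,195), and yellow is off to the left at (165,240). I'll enlarge it.

Run:
```python
from h import *
im=cv2.imread('pics/w1.png')
c=cv2.resize(np.clip(im[105:225,240:320].astype(float)*4,0,255).astype(np.uint8),None,fx=5,fy=5,interpolation=cv2.INTER_CUBIC)
cv2.imwrite('pics/w1c.png',c)
```

```text
(no output)
```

View pics/w1c.png

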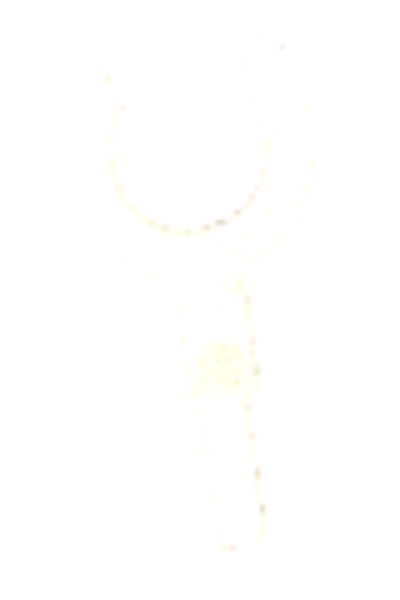

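Run:
```python
from h import *
im=cv2.imread('pics/w1.png')
c=im[105:225,240:320].astype(float)
print(np.percentile(c,[0,2,10,20,50,90]))
c=np.clip((c-20)*2.2,0,255).astype(np.uint8)
cv2.imwrite('pics/w1d.png',cv2.resize(c,None,fx=5,fy=5,interpolation=cv2.INTER_CUBIC))
```

```text
[ 51.  64.  70.  93. 187. 212.]
```

View pics/w1d.png

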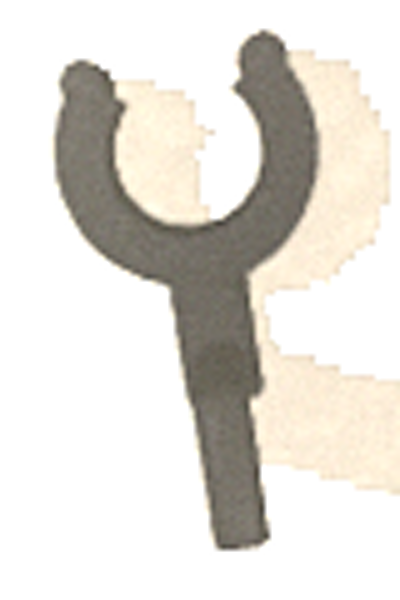

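Run:
```python
from h import *
T=np.load('T1.npy')
f=lambda p:(240+p[0]/5-.4,105+p[1]/5-.4)
g=plane('wrist',f((231.5,471)),.09,T); b=plane('wrist',f((242.5,546)),.09,T);fr=plane('wrist',f((220.5,396.5)),.09,T)
r=plane('wrist',f((188,151)),.036,T)
print('grip',g,'len',np.linalg.norm(fr-b),'yaw',np.degrees(np.arctan2(*(fr-b)[1::-1])))
print('ring',r,np.linalg.norm((r-g)[:2]),'yaw',np.degrees(np.arctan2(*(r-g)[1::-1])))
yaw=np.arctan2(*(r-g)[1::-1])
toolz=np.degrees(np.arctan2(T[1,2],T[0,2]));print('toolz',toolz,'want',np.degrees(yaw)-90)
# rod in wrist view: pixel positions
print('rod pred',proj('wrist',(.622,-.021,.055),T))
print('rod wrist foot (41,68)',plane('wrist',(42,69),.055,T))
# local tool-frame delta
print(T[:3,:3].T@(np.array([g[0],g[1],.07])-T[:3,3]))
```

```text
grip [ 0.4835 -0.2638  0.09  ] len 0.031011587033971416 yaw 5.6033041381417945
ring [ 0.5452 -0.2577  0.036 ] 0.06208123356812257 yaw 5.649457108019263
toolz -92.8055081232327 want -84.35054289198074
rod pred [38.8826 68.8461]
rod wrist foot (41,68) [ 0.6217 -0.0241  0.055 ]
[ 0.1665 -0.0016  0.0063]
```

Measurements agree: the wrist view gives 62.1 mm from grip to ring, and the yaw is 5.6° by two estimates. I'll align, descend to TCP z=0.070 and close.

>>> {"fn": "drive_tool", "kwargs": {
  "twist": [
    [-8.5, 0, 0],
    [0, 0, 0],
    [0, 0, 0],
    [0, 0, 0],
    [0, 0, 0],
    [0, 0, 0],
    [0, 0, 0]
  ],
  "travel": [
    [0, -0.16, 0.63],
    [4, 0, 0],
    [4, 0, 0],
    [3, 0, 0],
    [0, 0, 0],
    [0, 0, 0],
    [0, 0, 0]
  ],
  "gripper": [0, 0, 0, 0, 0, 0, 0]
}}

```text
time: 3.58
tool_pos: [0.4847, -0.2642, 0.1283]
tool_rot: [67.7, 89.8, -16.5]
ft_force: [-0.1, -0.1, 1.3]
opening: 0.0871
```

Run:
```python
from h import *
T=pose(); print(T); yaw=np.degrees(np.arctan2(T[1,2],T[0,2]))+90; print('yaw',yaw)
print('delta tool',T[:3,:3].T@(np.array([.4835,-.2638,.07])-T[:3,3]))
im=eyes.snapshot('wrist'); cv2.imwrite('pics/w2.png',im)
```

```text
[[ 0.0034  0.9949  0.1012  0.4847]
 [-0.001   0.1012 -0.9949 -0.2642]
 [-1.      0.0033  0.0013  0.1283]
 [ 0.      0.      0.      1.    ]]
yaw 5.807926391579798
delta tool [ 0.0583 -0.0014 -0.0006]
```

View pics/w2.png

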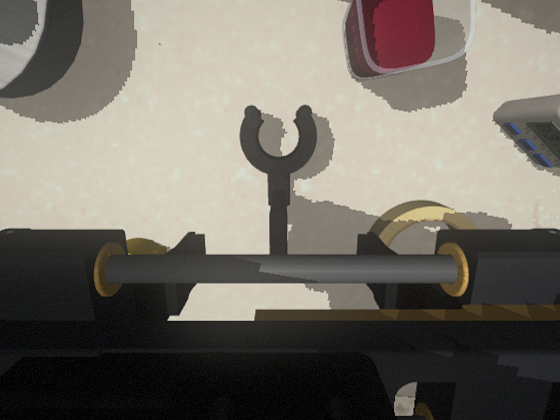

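The grip is straight below, at columns 270–288 midway between the fingers. I'll go down and close.

>>> {"fn": "drive_tool", "kwargs": {
  "twist": [
    [0, 0, 0],
    [0, 0, 0],
    [0, 0, 0],
    [0, 0, 0]
  ],
  "travel": [
    [2.5, -0.1, 0],
    [2.5, 0, 0],
    [0.8, 0, 0],
    [0, 0, 0]
  ],
  "gripper": [0, 0, 0, 0]
}}

```text
time: 4.12
tool_pos: [0.4829, -0.2642, 0.0689]
tool_rot: [40.1, 90.0, -44.1]
ft_force: [0.2, 0.2, -0.0]
opening: 0.087
```

>>> {"fn": "drive_tool", "kwargs": {
  "twist": [
    [0, 0, 0],
    [0, 0, 0],
    [0, 0, 0],
    [0, 0, 0],
    [0, 0, 0],
    [0, 0, 0],
    [0, 0, 0],
    [0, 0, 0]
  ],
  "travel": [
    [0, 0, 0],
    [0, 0, 0],
    [0, 0, 0],
    [0, 0, 0],
    [0, 0, 0],
    [0, 0, 0],
    [0, 0, 0],
    [0, 0, 0]
  ],
  "gripper": [1, 1, 1, 1, 1, 1, 1, 1]
}}

```text
time: 5.12
tool_pos: [0.4826, -0.2641, 0.0685]
tool_rot: [-112.2, 90.0, 163.6]
ft_force: [0.1, 0.8, -0.8]
opening: 0.015
```

>>> {"fn": "drive_tool", "kwargs": {
  "twist": [
    [0, 0, 0],
    [0, 0, 0],
    [0, 0, 0],
    [0, 0, 0]
  ],
  "travel": [
    [0, 0, 0],
    [0, 0, 0],
    [0, 0, 0],
    [0, 0, 0]
  ],
  "gripper": [1, 1, 1, 1]
}}

```text
time: 5.62
tool_pos: [0.4825, -0.264, 0.0685]
tool_rot: [-117.2, 90.0, 158.6]
ft_force: [-0.2, 0.2, -0.0]
opening: 0.0115
```

>>> {"fn": "drive_tool", "kwargs": {
  "twist": [
    [0, 0, 0],
    [0, 0, 0],
    [0, 0, 0],
    [0, 0, 0],
    [0, 0, 0],
    [0, 0, 0],
    [0, 0, 0],
    [0, 0, 0]
  ],
  "travel": [
    [-1, 0, 0],
    [-2, 0, 0],
    [-2.5, 0, 0],
    [-2.5, 0, 0],
    [-2.5, 0, 0],
    [-1.5, 0, 0],
    [0, 0, 0],
    [0, 0, 0]
  ],
  "gripper": [1, 1, 1, 1, 1, 1, 1, 1]
}}

```text
time: 6.62
tool_pos: [0.4819, -0.2638, 0.1875]
tool_rot: [-121.5, 89.9, 154.2]
ft_force: [0.1, -0.3, -1.9]
opening: 0.0118
```

Run:
```python
from h import *
T=pose(); print(T,get_obs()['opening']); np.save('T3.npy',T)
im=eyes.snapshot('wrist'); cv2.imwrite('pics/w3.png',im)
cv2.imwrite('pics/s3.png',eyes.snapshot('side'))
a=cv2.imread('pics/s3.png')
cv2.imwrite('pics/s3c.png',cv2.resize(a[90:290,150:400],(750,600)))
```

```text
[[-0.0018  0.9949  0.1007  0.4819]
 [ 0.0009  0.1007 -0.9949 -0.2638]
 [-1.     -0.0017 -0.0011  0.1875]
 [ 0.      0.      0.      1.    ]] 0.011840235487700737
```

View pics/w3.png

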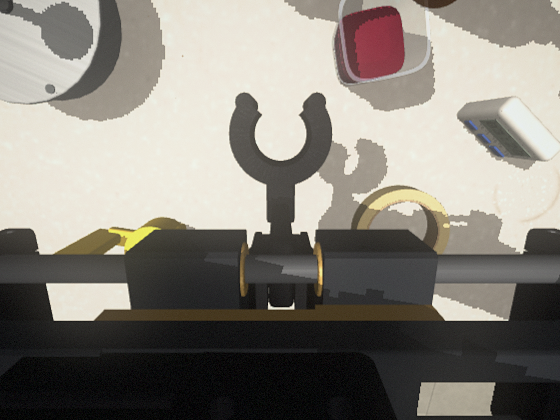

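View pics/s3c.png

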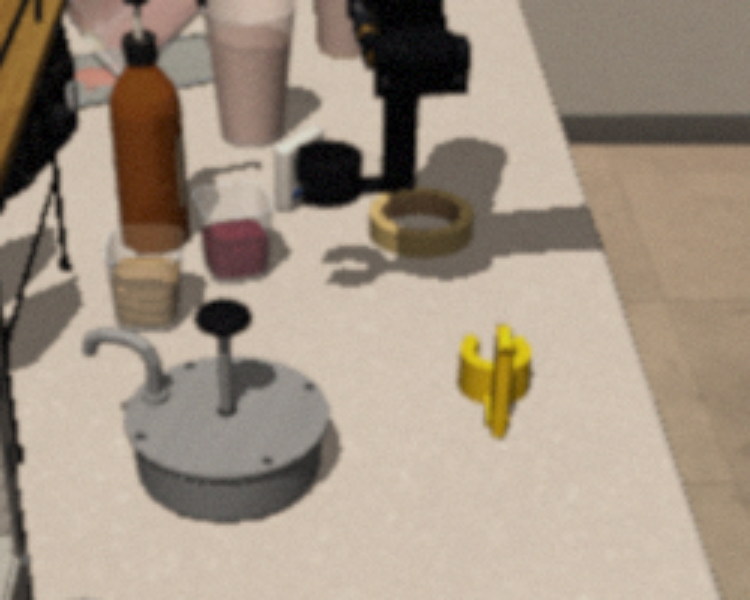

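The collar is held level with the opening at 11.8 mm. It sits in hand as expected, so I'll carry it to a stand-off in front of the rod and look again.

>>> {"fn": "drive_tool", "kwargs": {
  "twist": [
    [0, 0, 0],
    [0, 0, 0],
    [0, 0, 0],
    [0, 0, 0],
    [0, 0, 0],
    [0, 0, 0],
    [0, 0, 0],
    [0, 0, 0]
  ],
  "travel": [
    [0, 0.6, -3.8],
    [0, 0.6, -3.8],
    [0, 0.6, -3.8],
    [0, 0.6, -3.8],
    [0, 0.6, -3.8],
    [0, 0.6, -3.7],
    [0, 0, 0],
    [0, 0, 0]
  ],
  "gripper": [1, 1, 1, 1, 1, 1, 1, 1]
}}

```text
time: 7.72
tool_pos: [0.4951, -0.0346, 0.1879]
tool_rot: [-82.5, 89.9, -166.6]
ft_force: [-0.6, 0.2, -1.3]
opening: 0.0117
```

Run:
```python
from h import *
T3=np.load('T3.npy')
r=plane('wrist',(280.5,132),.119+.036,T3); print('ring in tool',T3[:3,:3].T@(r-T3[:3,3]))
T=pose(); print(T,get_obs()['opening']); np.save('T4.npy',T)
im=eyes.snapshot('wrist'); cv2.imwrite('pics/w4.png',im)
a=eyes.snapshot('side');b=eyes.snapshot('scene'); cv2.imwrite('pics/s4.png',a); cv2.imwrite('pics/c4.png',b)
cv2.imwrite('pics/sc4.png',np.hstack([cv2.resize(a[110:270,150:310],(400,400)),cv2.resize(b[120:280,220:380],(400,400))]))
```

```text
ring in tool [0.0324 0.064  0.0007]
[[-0.0015  0.9948  0.1014  0.4951]
 [-0.0004  0.1014 -0.9948 -0.0346]
 [-1.     -0.0015  0.0002  0.1879]
 [ 0.      0.      0.      1.    ]] 0.011738936796084938
```

View pics/w4.png

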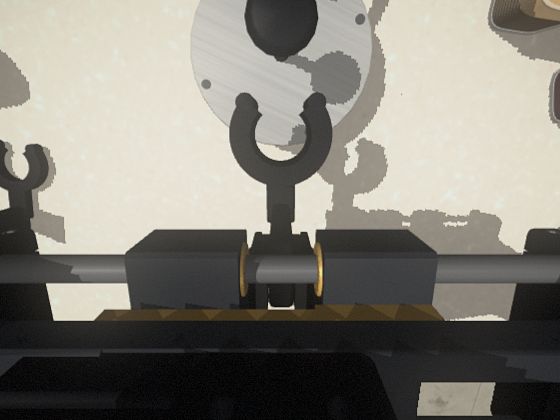

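View pics/sc4.png

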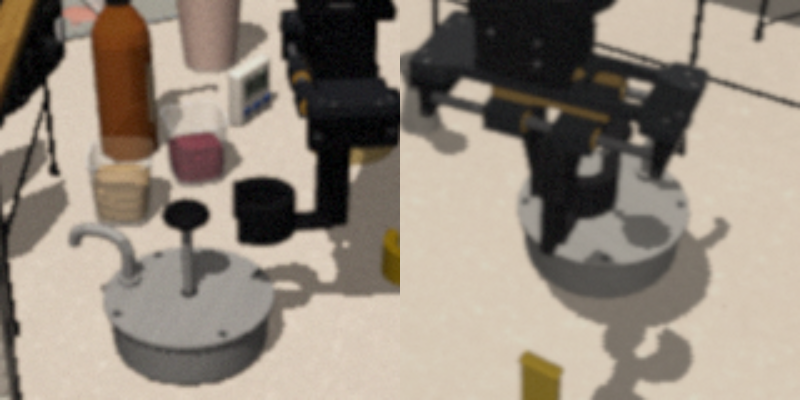

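The knob's column (281) matches the ring's (280.5), so it is laterally aligned. I'll lower to about 4 mm above the lid and then go forward 64 mm along tool y.

>>> {"fn": "drive_tool", "kwargs": {
  "twist": [
    [0, 0, 0],
    [0, 0, 0],
    [0, 0, 0],
    [0, 0, 0],
    [0, 0, 0],
    [0, 0, 0]
  ],
  "travel": [
    [2, 0, 0],
    [2, 0, 0],
    [1, 0, 0],
    [0.9, 0, 0],
    [0, 0, 0],
    [0, 0, 0]
  ],
  "gripper": [1, 1, 1, 1, 1, 1]
}}

```text
time: 8.62
tool_pos: [0.496, -0.0346, 0.1301]
tool_rot: [89.6, 89.9, 5.4]
ft_force: [-0.6, 0.3, -1.3]
opening: 0.0118
```

Run:
```python
from h import *
T=pose(); print(T,get_obs()['ft_force']); np.save('T5.npy',T)
print('rod in tool',T[:3,:3].T@(np.array([.622,-.022,.055])-T[:3,3]))
im=eyes.snapshot('wrist'); cv2.imwrite('pics/w5.png',im)
a=eyes.snapshot('side')
cv2.imwrite('pics/sc5.png',np.hstack([cv2.resize(a[150:270,160:280],(400,400)),cv2.resize(im[0:250,155:405],(400,400))]))
```

```text
[[ 0.0013  0.9949  0.1012  0.496 ]
 [ 0.0001  0.1012 -0.9949 -0.0346]
 [-1.      0.0013  0.      0.1301]
 [ 0.      0.      0.      1.    ]] [-0.5529  0.2842 -1.3004]
rod in tool [0.0753 0.1265 0.0003]
```

View pics/sc5.png

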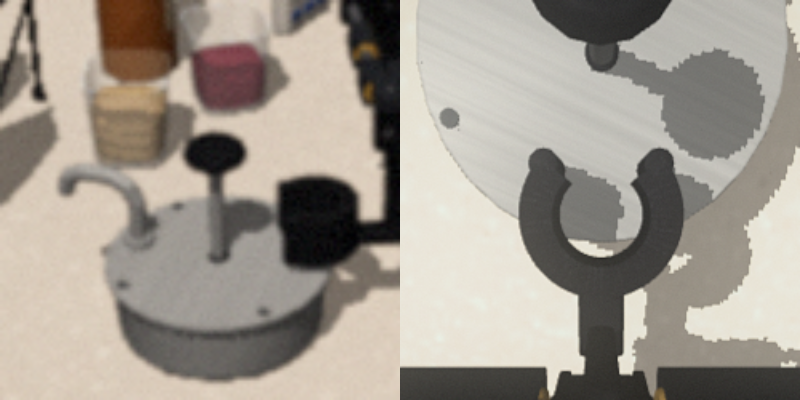

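The rod foot (crop 601,58) lines up with the ring centre (602). The collar is just above the lid and well under the knob, so I'll go forward.

>>> {"fn": "drive_tool", "kwargs": {
  "twist": [
    [0, 0, 0],
    [0, 0, 0],
    [0, 0, 0],
    [0, 0, 0],
    [0, 0, 0],
    [0, 0, 0]
  ],
  "travel": [
    [0, 1, 0],
    [0, 1, 0],
    [0, 1, 0],
    [0, 1, 0],
    [0, 0, 0],
    [0, 0, 0]
  ],
  "gripper": [1, 1, 1, 1, 1, 1]
}}

```text
time: 9.48
tool_pos: [0.5349, -0.0306, 0.1293]
tool_rot: [-91.9, 89.9, -176.1]
ft_force: [0.2, -0.3, -2.5]
opening: 0.0118
```

>>> {"fn": "drive_tool", "kwargs": {
  "twist": [
    [0, 0, 0],
    [0, 0, 0],
    [0, 0, 0],
    [0, 0, 0],
    [0, 0, 0]
  ],
  "travel": [
    [0, 0.8, 0],
    [0, 0.8, 0],
    [0, 0.7, 0],
    [0, 0, 0],
    [0, 0, 0]
  ],
  "gripper": [1, 1, 1, 1, 1]
}}

```text
time: 10.1
tool_pos: [0.5579, -0.0283, 0.1294]
tool_rot: [-91.8, 90.0, -176.0]
ft_force: [-0.5, -0.3, -2.0]
opening: 0.0115
```

Run:
```python
from h import *
T=pose(); print(T,get_obs()['ft_force'],get_obs()['opening']); np.save('T6.npy',T)
print('rod in tool',T[:3,:3].T@(np.array([.622,-.022,.055])-T[:3,3]))
im=eyes.snapshot('wrist'); cv2.imwrite('pics/w6.png',im)
a=eyes.snapshot('side'); b=eyes.snapshot('scene')
cv2.imwrite('pics/sc6.png',np.hstack([cv2.resize(a[150:270,160:280],(260,400)) if 0 else cv2.resize(a[170:260,170:260],(400,400)),cv2.resize(im[0:250,155:405],(400,400))]))
```

```text
[[-0.0006  0.9949  0.101   0.5579]
 [-0.      0.101  -0.9949 -0.0283]
 [-1.     -0.0006 -0.      0.1294]
 [ 0.      0.      0.      1.    ]] [-0.4581 -0.2956 -1.9957] 0.011509187639181727
rod in tool [0.0743 0.0644 0.0002]
```

View pics/sc6.png

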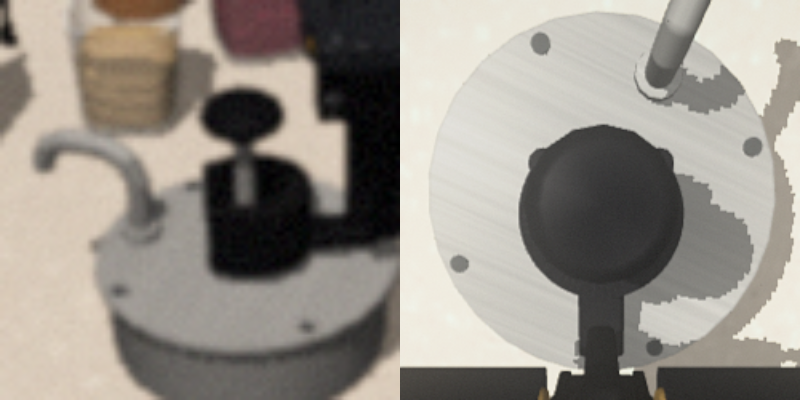

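The rod is inside the collar. In the side view it looks off-centre towards the gap, so I'll check that before setting down.

Run:
```python
from h import *
T=np.load('T6.npy')
print('knob wrist',plane('wrist',(281.3,127),.139,T))
a=eyes.snapshot('side'); b=eyes.snapshot('scene'); cv2.imwrite('pics/a7.png',a); cv2.imwrite('pics/b7.png',b)
# predicted ring extents in side image
ring=T@np.array([0,.0638,0,1]); zb=T[2,3]-.0685
print('ring',ring[:2],'zb',zb)
th=np.arange(30,331,5)*np.pi/180
P=np.array([ring[:3]+.03*(np.cos(t)*T[:3,1]-np.sin(t)*T[:3,2]) for t in th])
for z in (zb,zb+.036):
    P[:,2]=z; q=np.array([proj('side',p) for p in P]); print('side cols',q.min(0),q.max(0)); q=np.array([proj('scene',p) for p in P]); print('scene',q.min(0),q.max(0))
for z in (.055,.1,.125): print('rod pred',proj('side',(.622,-.022,z)),'axis',proj('side',(*ring[:2],z)))
for y in (205,208,212,216,220,224,228,230): print(y,a[y,205:250].max(1))
sc=cv2.resize(b[120:250,235:365],(400,400))
si=cv2.resize(np.clip(a[180:240,200:260].astype(float)*2,0,255).astype(np.uint8),(400,400),interpolation=cv2.INTER_CUBIC)
cv2.imwrite('pics/sc7.png',np.hstack([si,sc]))
```

```text
knob wrist [ 0.6242 -0.0226  0.139 ]
ring [ 0.6214 -0.0218] zb 0.060880464537233836
side cols [214.4867 217.1971] [239.5478 232.4761]
scene [287.2784 190.4167] [314.1057 208.3064]
side cols [213.7827 204.1469] [239.2683 219.1055]
scene [287.8199 178.191 ] [315.3713 195.9721]
rod pred [226.1042 226.7421] axis [226.3718 226.7866]
rod pred [225.4653 210.2518] axis [225.7385 210.2953]
rod pred [225.0984 200.7808] axis [225.3749 200.8237]
205 [213 218 218 217 219 214 215 213 216 214 211 201 192 181 159 129 100  70
  58  61  56  44  47  53  54  55  80 103 132 152 177 198 210 215 215 214
 215 217 219 220 222 211 145  58  15]
208 [217 219 216 219 215 213 216 218 220 205 144  57  22  16  10   9  19  47
  85 100  94  70  35   6   8   8  12   2  13   4  21  20  52 109 171 206
 216 217 218 219 219 211 144  60  18]
212 [203 187 182 173 163 152 137 110 106 108  92  47  14  12  11  13  16  46
  91 104 100  82  42  17   7   6  14   0   9  12  24  17  21  20  33  91
 134 161 160 169 179 177 124  48  17]
216 [ 72  85 124 145 156 158 155 157 160 148 111  52  25  16  25  25  18  20
  44  53  49  42  27  20  18  20  22  24  25  21  18  13  15   7  26  59
  94 136 156 155 160 148 100  44  21]
220 [121 128 150 157 158 158 159 159 155 158 154  89  36  13   6  14  15  17
  16  18  13  15  17  16   5  12  14  18  14  11  21  13   6  10  10  12
  17  22  19  18  21  15  19  14  16]
224 [139 153 159 158 158 155 160 161 157 160 152 104  43  12  11  18  20  14
  17  16  15  11   8  17  10  15   7  14  18  12  14   1  12  11  10  10
  18  18  24  20  19  16  24   9  21]
228 [160 162 157 155 159 156 156 158 154 155 152 108  51  19  16  14  11  18
  14  14  19  11   8  10  18  21   9  12  18  15  15  16  24  43  87 135
 157 155 157 147 153 149 152 148 158]
230 [158 160 160 161 160 155 154 156 156 157 154 124  71  37  14  15  18  16
  15  11  14  23  16  18  13   8  13  11  26  36  52  65  80 108 142 154
 161 158 159 158 156 160 153 154 154]
```

View pics/sc7.png

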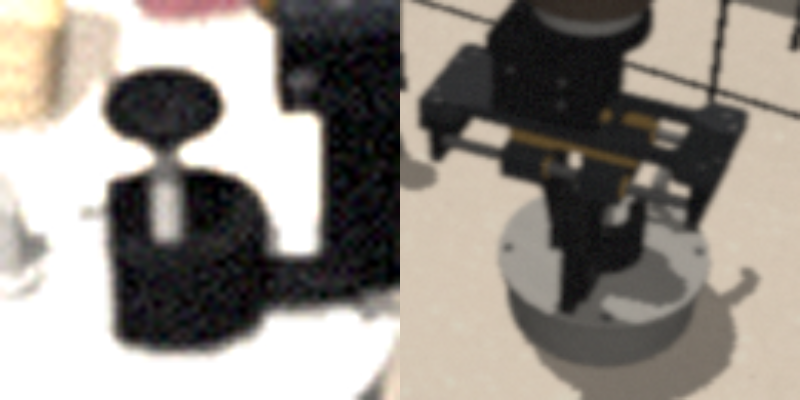

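Measured in the one side camera, the ring axis is about 6 mm short of the rod (about 2.5 px). I'll go 6 mm further forward, which stays clear of the ring's back wall (13 mm) and the spout. Then I'll lower it.

>>> {"fn": "drive_tool", "kwargs": {
  "twist": [
    [0, 0, 0],
    [0, 0, 0],
    [0, 0, 0],
    [0, 0, 0],
    [0, 0, 0]
  ],
  "travel": [
    [0, 0.3, 0],
    [0, 0.3, 0],
    [0.4, 0, 0],
    [0, 0, 0],
    [0, 0, 0]
  ],
  "gripper": [1, 1, 1, 1, 1]
}}

```text
time: 10.98
tool_pos: [0.564, -0.0277, 0.1254]
tool_rot: [-74.0, 90.0, -158.2]
ft_force: [0.6, 0.5, -1.3]
opening: 0.0121
```

>>> {"fn": "drive_tool", "kwargs": {
  "twist": [
    [0, 0, 0],
    [0, 0, 0],
    [0, 0, 0]
  ],
  "travel": [
    [0.1, 0, 0],
    [0, 0, 0],
    [0, 0, 0]
  ],
  "gripper": [1, 1, 1]
}}

```text
time: 11.35
tool_pos: [0.5641, -0.0276, 0.1246]
tool_rot: [84.7, 90.0, 0.5]
ft_force: [0.5, 0.4, -0.8]
opening: 0.0119
```

>>> {"fn": "drive_tool", "kwargs": {
  "twist": [
    [0, 0, 0],
    [0, 0, 0],
    [0, 0, 0]
  ],
  "travel": [
    [0.1, 0, 0],
    [0, 0, 0],
    [0, 0, 0]
  ],
  "gripper": [1, 1, 1]
}}

```text
time: 11.72
tool_pos: [0.5641, -0.0276, 0.1235]
tool_rot: [-108.6, 90.0, 167.2]
ft_force: [0.1, -0.4, -1.8]
opening: 0.0116
```

Run:
```python
from h import *
T=pose(); print(T,get_obs()['ft_force'],get_obs()['opening'])
im=eyes.snapshot('wrist'); a=eyes.snapshot('side'); cv2.imwrite('pics/a8.png',a); cv2.imwrite('pics/w8.png',im)
for y in (210,214,218,222,226): print(y,a[y,205:250].max(1))
si=cv2.resize(np.clip(a[180:240,200:260].astype(float)*2,0,255).astype(np.uint8),(400,400),interpolation=cv2.INTER_CUBIC)
cv2.imwrite('pics/sc8.png',np.hstack([si,cv2.resize(im[0:250,155:405],(400,400))]))
```

```text
[[-0.      0.9949  0.1011  0.5641]
 [ 0.      0.1011 -0.9949 -0.0276]
 [-1.     -0.     -0.      0.1235]
 [ 0.      0.      0.      1.    ]] [ 0.0617 -0.407  -1.8299] 0.011606811748493324
210 [215 217 215 216 208 209 187 136  64  17  18  21  18  21   7  11  11  47
  86 108 101  73  41  17  10   2   5  12  15  45  74 119 140 155 167 185
 189 199 193 143  68  22  11   9   7]
214 [134 141 149 155 157 152 152 123  76  18  16   6  18   9   6  14  18  44
  86 106 101  81  45  18   6   9  18  16  19  26  21  31  50  70  77  76
  97 143 152 114  53  20   8   9  12]
218 [ 83 103 135 153 157 158 161 151 103  33  13  15  18  21  17  25  18  29
  59  71  64  52  32  25  23  19  22  21  17  13  16  20  45  74  94 132
 157 156 152 108  56  16  14  16   6]
222 [102 129 149 160 157 158 159 148 103  41  17   8  14  19   4  21  17  17
  16  23  11  13  20  17  20  13  13  13  10   2   7   6   3  11  14  17
  22  21  20  21  14  19  20  20  16]
226 [159 157 161 163 159 157 156 149 115  60  23  10  16  13  14  16  18  14
  11  15  13  14  12  13  16  14  16  14  10  13  13  13   9  20  18  22
  23  22  23  25  19  28  23  33  32]
```

View pics/sc8.png

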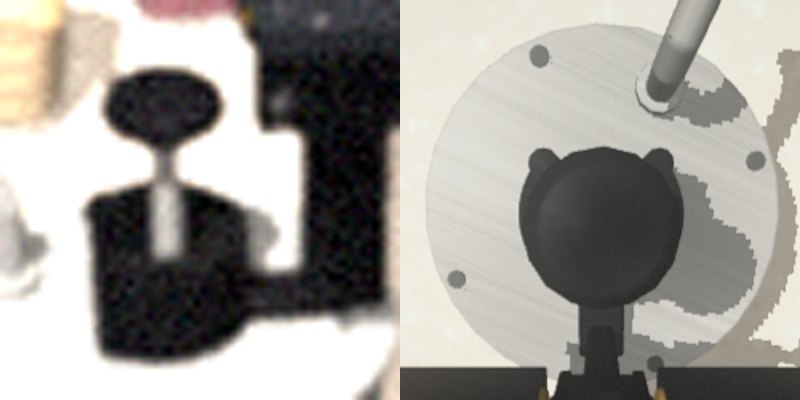

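Now concentric: the ring axis is at about 224.4 and the rod at 224.2 in the side view. I'll keep lowering in 1 mm steps until contact.

>>> {"fn": "drive_tool", "kwargs": {
  "twist": [
    [0, 0, 0],
    [0, 0, 0]
  ],
  "travel": [
    [0.1, 0, 0],
    [0, 0, 0]
  ],
  "gripper": [1, 1]
}}

```text
time: 12.08
tool_pos: [0.5643, -0.0276, 0.1234]
tool_rot: [66.6, 90.0, -17.6]
ft_force: [-1.4, 2.4, 4.0]
opening: 0.0117
```

>>> {"fn": "drive_tool", "kwargs": {
  "twist": [
    [0, 0, 0],
    [0, 0, 0]
  ],
  "travel": [
    [0.05, 0, 0],
    [0, 0, 0]
  ],
  "gripper": [1, 1]
}}

```text
time: 12.32
tool_pos: [0.5643, -0.0276, 0.1234]
tool_rot: [65.6, 89.9, -18.5]
ft_force: [-2.5, 0.0, 7.8]
opening: 0.0116
```

In contact with the lid (+8 N). I'll release, raise and back off.

>>> {"fn": "drive_tool", "kwargs": {
  "twist": [
    [0, 0, 0],
    [0, 0, 0],
    [0, 0, 0],
    [0, 0, 0],
    [0, 0, 0],
    [0, 0, 0],
    [0, 0, 0],
    [0, 0, 0]
  ],
  "travel": [
    [0, 0, 0],
    [0, 0, 0],
    [0, 0, 0],
    [0, 0, 0],
    [0, 0, 0],
    [0, 0, 0],
    [0, 0, 0],
    [0, 0, 0]
  ],
  "gripper": [0.8, 0.7, 0.6, 0.5, 0.5, 0.5, 0.5, 0.5]
}}

```text
time: 13.32
tool_pos: [0.5641, -0.0276, 0.1221]
tool_rot: [85.8, 90.0, 1.6]
ft_force: [1.0, 0.0, -0.1]
opening: 0.0435
```

>>> {"fn": "drive_tool", "kwargs": {
  "twist": [
    [0, 0, 0],
    [0, 0, 0],
    [0, 0, 0],
    [0, 0, 0],
    [0, 0, 0],
    [0, 0, 0],
    [0, 0, 0]
  ],
  "travel": [
    [-0.5, 0, 0],
    [-1.5, 0, 0],
    [-3, 0, 0],
    [-3, 0, 0],
    [-2, -4, 0],
    [0, -4, 0],
    [0, 0, 0]
  ],
  "gripper": [0.5, 0.5, 0.5, 0.5, 0.5, 0.5, 0.5]
}}

```text
time: 14.2
tool_pos: [0.4825, -0.0361, 0.2239]
tool_rot: [106.5, 89.9, 22.3]
ft_force: [0.2, -0.5, 0.3]
opening: 0.0435
```

Run:
```python
from h import *
T=pose(); print(T[:3,3],get_obs()['opening'])
im=eyes.snapshot('wrist'); a=eyes.snapshot('side'); b=eyes.snapshot('scene');cv2.imwrite('pics/a9.png',a); cv2.imwrite('pics/w9.png',im); cv2.imwrite('pics/b9.png',b)
r=lambda i,x,y,s:cv2.resize(np.clip(i[y:y+s,x:x+s].astype(float)*1.4,0,255).astype(np.uint8),(300,300),interpolation=cv2.INTER_CUBIC)
cv2.imwrite('pics/sc9.png',np.vstack([np.hstack([r(a,180,175,80),r(b,260,150,90)]),np.hstack([r(im,160,0,250),r(a,250,270,110)])]))
```

```text
[ 0.4825 -0.0361  0.2239] 0.04353937382271569
```

View pics/sc9.png

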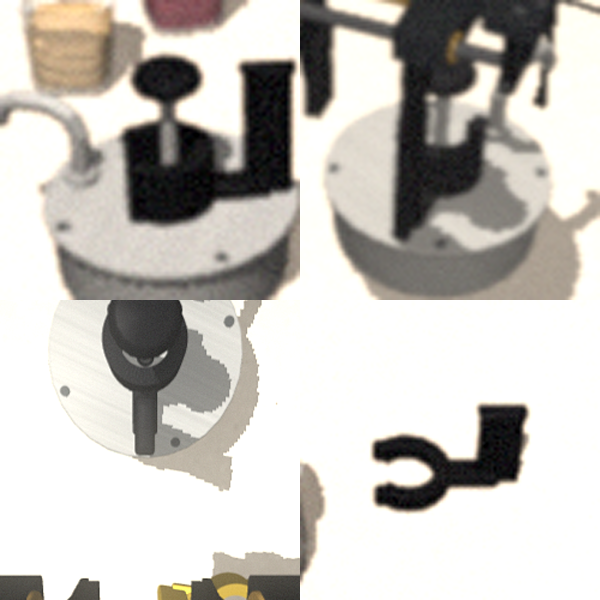

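The collar stands flat on the lid around the rod, under the knob. The gripper is clear, and the low and yellow collars are undisturbed. I'll hand it in.

Run:
```python
from station import ctrl,get_obs
print(get_obs()['time']); print(ctrl.finish_job())
```

```text
14.35
the job is handed in; nothing more can be done
None
```

The tall black collar is on the dispenser's plunger rod below the knob, sitting flat on the lid, and the job was handed in at 14.35 s. I took it by its grip (opening 11.8 mm on the 12 mm plate), carried it over, slid it on gap first about 4–6 mm above the lid, and lowered it to light contact (about 8 N). Then I released it and backed the gripper clear.

**Last checks:** the side, scene and wrist pictures show the collar level and the rod inside the ring. While it was still held, the side view put the rod and the ring axis about 0.2 px (0.5 mm) apart. The low collar lies where it was, and the yellow look-alike was not touched.

**One disagreement:** after the first slide, the tool pose said the ring was centred, but the side camera showed it about 6 mm short. I trusted the camera and moved 6 mm further before lowering. I didn't measure the centring again after letting go, only judged it by eye in the final pictures.

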